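# Open the combination padlock on the watch chest and hold it up

## Task

The watch chest on the bench is closed by a combination padlock that lies dial up on its front deck with the shackle through the hasp staple; everything but the last number is already dialled, so turn the dial on clockwise, feeling it click, until its raised pointer faces the shackle, the notch comes round and the shackle springs out a little. Then take the lock by its body, draw it back against the staple until the shackle is pulled out to its stop, slide it forward so that the staple stands in the gap, and lift it off. Finish while holding it: keep the open lock in the gripper, level with its dial up, about 12 cm above the chest's top, and leave the loupe, tweezers, screwdriver and bottle where they are.

Things in the scene. Friction and masses are not known exactly. Their poses are not given: they have to be found in the camera images.
- case: Watch chest, 220 (x) x 150 (y) x 60 mm high, grey, bare aluminium deck at the front, steel corners; fixed, lid stays shut. Origin: centre of its underside; x from its front (robot side) to its back, y to its left, z up. Lid top at z = 60; deck, on which the lock lies, at z = 64 from x = -109 to -42. The hasp strap on the lid, round the staple, is 3 mm thick (knuckle at x = 22 up to z = 66).
- rail_mid (a point): Between the two low guide rails on the deck, level with their tops (8 mm above the deck), at x = -72, y = 0 of the chest. The rails run along the chest's x, 44 mm long, inner faces at y = +-27.5, outer faces at +-33.5 mm, with flat screwed flanges outside (to +-46.5, 2 mm high). They keep the lock from slewing, but let it slide along x and rise.
- staple (a point): Middle of the eye of the hasp staple, 12 mm above the deck: a fixed upright loop of 5 mm steel wire in a plane across the chest (x = -26 of the chest), 23 mm wide over all, eye 13 mm wide, posts 9 mm either side of this point along y, top 15.5 mm above it. Only the lock's toe leg passes through it. Axes as the chest's.
- lock: Combination padlock lying loose on the deck, dial up; square brass body 54 (x) x 52 (y) x 24 mm (z), 0.3 to 0.55 kg. Origin: centre of the body's underside; x points to the shackle, z up out of the dial. Starts between the guide rails, axes parallel to the chest's, staple at about lock x = +40. The face the shackle leaves by is at x = +27. Grip it across y, fingertips just above the rails.
- lock_dial (a joint): Turn of the dial, rad, growing clockwise seen from above; starts between -2.6 and -1.2, turns freely both ways. Clicks softly every 15 degrees (under 0.25 N m). At 0 (or a full turn) the pointer faces the shackle and the shackle's tooth drops into the notch: the shackle springs out about 7 mm and catches the dial (within 0.1 rad). Anywhere else the shackle is blocked (moves under 2 mm).
- lock_shackle (a joint): How far the shackle stands out of the body along the lock's x, m: 0 closed, about 0.007 sprung out at the notch, 0.018 fully open (stop). From there on it must be pulled, with 3 to 6 N, and it stays where it is left.
- shackle_crown (a point): Outermost bend of the shackle's centre line, at lock x = 57 mm + lock_shackle, y = 0, z = 12. The shackle is a level U of 7 mm steel bar: legs at y = +15 (heel, stays in the body) and y = -15 (toe), half-round bow. When the lock is drawn back (-x), the inside of the bow meets the staple's inner post with the staple at lock x = 48.7 mm + lock_shackle; pulling on then draws the shackle out.
- shackle_toe (a point): Tip of the toe leg, at lock x = 21 mm + lock_shackle, y = -15, z = 12: 6 mm inside the body when closed, 12 mm clear of the body's face (lock x = 27 to 39) when fully open. With the staple in the middle of this gap, lock x = 33 +-3, the open lock lifts straight up off the staple; 20 mm of rise frees it.
- dial_grip (a point): On the dial's axis, over the middle of the lock body and 12 mm above its top: where to grip the round fluted black knob (28 mm diameter, from 3.5 to 18 mm above the body's top) from above. Below the knob is the dial skirt, 44 mm in diameter, up to 4 mm above the body.
- dial_pointer (a point): Tip of the raised pointer rib on the dial skirt, 21 mm from the axis (the one thick line on the dial; the others are thin graduations). A white line on the knob's top, from the axis outward, points the same way. It turns with the dial.
- loupe: Black eye loupe, 37 mm wide and 28 mm high, standing on the chest lid at the back left; leave it. Origin: centre of its underside.
- tweezers: Steel tweezers, 126 mm long, 9 mm high, lying on the chest lid at the back, roughly along the chest's y; leave them. Origin: centre of the underside.
- screwdriver: Grey screwdriver, 101 mm long, 8 mm high, lying on the bench in front of the chest; leave it. Origin: centre of its underside.
- lamp_end (a point): Near end of the bench lamp, which is fixed and in the way of the arm: a flat white bar, 108 mm wide (x) and 628 mm long, that hangs level over the blue mat and runs from this point to the left (+y). This point is the middle of its near end; the bar reaches from 15 mm below it to 15 mm above. Keep the arm and the gripper clear of it.
- ink_bottle: Small dark bottle, 28 mm wide and 40 mm high, standing on the bench in front of the chest, at the right; leave it. Origin: centre of its underside.

How it is judged:
By the outcome, as a careful person would: the job done as asked, in the order asked, and still so for the second after the job is handed in, while the arm keeps its last pose, push and grip.
It also fails if it takes over 61 s, if anything falls off the work surface, if the arm or the gripper's body presses on something with over 40 N, if the wrist force passes 120 N, or if a joint passes its speed limit or range.

## Robot

A 6-joint arm with a two-finger parallel gripper is mounted at the origin on a cart in front of the work surface, level with it; the furniture and walls round the work are solid. World frame = base frame: x ahead of the robot, y to its left, z up, the work surface at z = 0. Lengths are in m, angles in degrees, forces in N, time in s.
With the tool pointing down it reaches from about 0.35 to 0.8 m from the base axis. Payload 7.3 kg.
Tool frame: the origin (TCP) lies midway between the tips of the shut fingers; the grasp point (between the pads) lies 19 mm behind it (arm.pinch_z is the distance from the TCP to the grasp point, in m); z points along the fingers, y is the line along which they close (so a half turn about z gives the same grasp; the last joint's range is limited). The gripper opens to 85 mm and grips with 20 to 120 N. Pads are 22 mm wide; open, the fingers measure 114 mm over their backs; the gripper's body (76 mm by 85 mm) begins 54 mm behind the grasp point. The pads swing forward as they close: fully open they stand 13 mm farther back than shut.
Start: joints at [-76.662, 19.595, 87.324, -0, 73.075, -8.365], TCP at [0.194, -0.488, 0.231] pointing down, gripper open.
Joint ranges: [-145.02, 145.02], [-44.19, 115.74], [2.07, 154.8], [-57.11, 237.11], [16.16, 152.29], [-177.93, 177.93]. Speed limits (degrees/s): [147.25, 147.25, 180, 180, 180, 180].

## Interface

Orientations are given as a 3x3 rotation matrix whose columns are the frame's x, y, z axes.
In Python, from station import arm gives the robot as it stands. The module is installed in compiled form; this text tells all that it offers.
- The arm moves only by the tool carry_out, never from a script. Its argument "increments" is a list of rows, each an object with "delta_pos": the shift along the tool's x, y, z in m, a list of three; "rot": the turn, a rotation vector about the tool's x, y, z in rad, a list of three; "fingers": the opening in per cent of the stroke, from 0 (shut) to 100 (fully open). A call has 1 to 10 rows; each row shifts and turns the commanded pose from where the row before left it, along the tool's axes as they then stand; what a row does not reach is not made up. A row lasts 1/12 s, in which the tool goes at most 41.7 mm and 7.16 degrees, less where a joint would pass 70% of its speed; a pose out of reach is approached as far as the arm can. A call with a gripper value outside its range is refused whole. The fingers move at their own pace and stop on an object; "force" is the grip in N (left out, the last holds). Time passes only in rows, so rows that do not move let the fingers close. It gives the time, the measured TCP pose, the force, the opening and the grip force at its end, in the units of the state.
- arm.state(): the state, without advancing time (a new reading comes with each control period).
- arm.capture(name): name is "side" or "top"; returns the picture (400x640x3 uint8, red, green, blue); there is no depth.
- arm.camera_model(name): a dict with "camera_matrix" (3x3 intrinsics, pixels), "k1" (the pictures are not rectified: a ray, as slopes to the right and down, at radius r is drawn at 1 + k1 r^2 times it, then the intrinsics apply), "cam_to_world" (4x4, takes a point from camera to world coordinates). Camera axes: x right, y down, z forward; pixel columns grow to the right and rows downward; lengths in m; the calibration is good to about 2 mm. A picture is of the moment at which its call begins. camera_model takes no time and is no camera call.
- arm.job_done(): hands the job in; it is judged then, once.
The state is a dict: "t": time; "joint_pos": joint angles; "joint_velocities": joint speeds; "joint_torque": joint torques, N m; "tcp_pos": TCP position; "ee_rot": TCP orientation; "force": force on the tool from outside, world axes, zero at the start; "torque": the same for the moment, N m; "grip_width": opening from 0.0 (shut) to 1.0 (fully open); "gripper_force": force on a finger pad.
Only numpy, scipy, OpenCV 4.12 (cv2) and the standard library are available. Lean on these libraries where they do the work, as an engineer would, in place of code of your own. Each camera call takes 0.05 s, during which the arm holds its last target. There are 200 camera calls.

## Working session

There is one attempt and no reset: what is moved stays moved. The work goes in short steps, Python scripts to look and compute and a tool call to move; the robot and the scene stay as the last step left them, time stands still between calls to the robot, and variables do not carry over. Pictures are saved under pics/ and viewed, at most 10 in all, crops included, and the job is handed in when it is done.

Besides the shell and the picture viewer there is one more tool, called by a JSON object that holds its "method" and its "body". carry_out: Moves the arm, as the interface text tells. Its arguments: {"type":"object","properties":{"increments":{"type":"array","items":{"type":"object","properties":{"delta_pos":{"type":"array","items":{"type":"number"}},"rot":{"type":"array","items":{"type":"number"}},"fingers":{"type":"number"}}}},"force":{"type":"number"}},"required":["increments"]}

```bash
mkdir -p pics
cat > h.py <<'E'
import numpy as np, cv2
from station import arm
def snap(cam,name):
    im=arm.capture(cam); cv2.imwrite('pics/'+name+'.png',im[:,:,::-1]); return im
def ray(cam,u,v):
    m=arm.camera_model(cam);K=np.array(m['camera_matrix']);T=np.array(m['cam_to_world'])
    d=np.array([(u-K[0,2])/K[0,0],(v-K[1,2])/K[1,1]]);s=d.copy()
    for _ in range(20): s=d/(1+m['k1']*(s@s))
    return T[:3,3],T[:3,:3]@np.array([s[0],s[1],1])
def atz(cam,u,v,z):
    o,d=ray(cam,u,v); return o+d*(z-o[2])/d[2]
def proj(cam,p):
    m=arm.camera_model(cam);K=np.array(m['camera_matrix']);T=np.array(m['cam_to_world'])
    c=T[:3,:3].T@(np.array(p)-T[:3,3]); s=c[:2]/c[2]; s=s*(1+m['k1']*(s@s))
    return K[0,0]*s[0]+K[0,2],K[1,1]*s[1]+K[1,2]
E
python3 - <<'E'
from h import *
np.set_printoptions(precision=3,suppress=True)
for c in('top','side'): snap(c,c+'0'); m=arm.camera_model(c); print(m['camera_matrix'],m['k1'],np.array(m['cam_to_world']))
print(arm.state(),arm.pinch_z)
E
```

```text
[[488.674   0.    321.162]
 [  0.    488.674 196.998]
 [  0.      0.      1.   ]] -0.03896397290354201 [[-0.023 -0.992  0.123  0.422]
 [-1.     0.022 -0.002  0.2  ]
 [-0.001 -0.123 -0.992  1.213]
 [ 0.     0.     0.     1.   ]]
[[409.601   0.    326.185]
 [  0.    409.601 198.539]
 [  0.      0.      1.   ]] 0.006101917844195663 [[-0.413 -0.438  0.799 -0.245]
 [-0.911  0.215 -0.353  0.555]
 [-0.017 -0.873 -0.488  0.679]
 [ 0.     0.     0.     1.   ]]
{'t': 0.1, 'joint_pos': array([-76.66 ,  19.631,  87.37 ,   0.002,  73.075,  -8.366]), 'joint_velocities': array([-0.077, -0.124, -0.061,  0.053, -0.072, -0.029]), 'joint_torque': array([  0.002, -43.445, -24.649,  -0.   ,   0.005,  -0.   ]), 'tcp_pos': array([ 0.194, -0.487,  0.231]), 'ee_rot': array([[ 0.929,  0.37 , -0.   ],
       [ 0.37 , -0.929,  0.001],
       [ 0.   , -0.001, -1.   ]]), 'force': array([-0.657, -0.255, -0.092]), 'torque': array([ 0.001,  0.03 , -0.002]), 'gripper_force': 0.0, 'grip_width': 1.0016630435984681} 0.0187
```

View pics/top0.png

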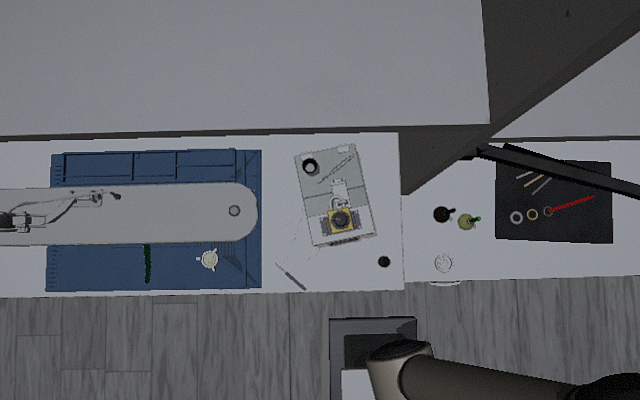

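View pics/side0.png

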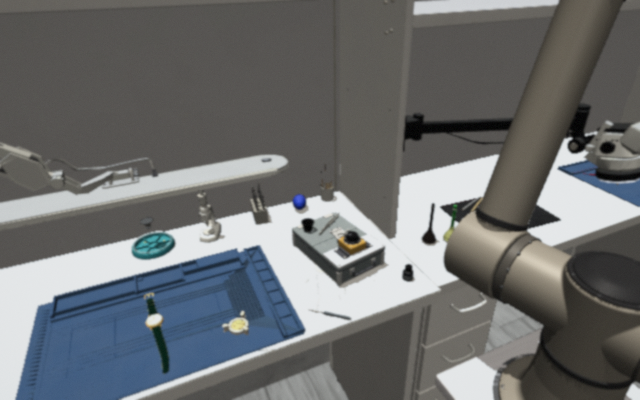

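The top view shows the chest at about (335,195), lock at (341,220), lamp end at (257,213), and the bottle at (384,261). I'll zoom in on both views.

Run:
```python
from h import *
a=cv2.imread('pics/top0.png')[135:255,280:400]; b=cv2.imread('pics/side0.png')[205:285,285:390]
a=cv2.resize(a,(600,600),interpolation=cv2.INTER_CUBIC)
cv2.imwrite('pics/ca.png',a)
```

```text
(no output)
```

View pics/ca.png

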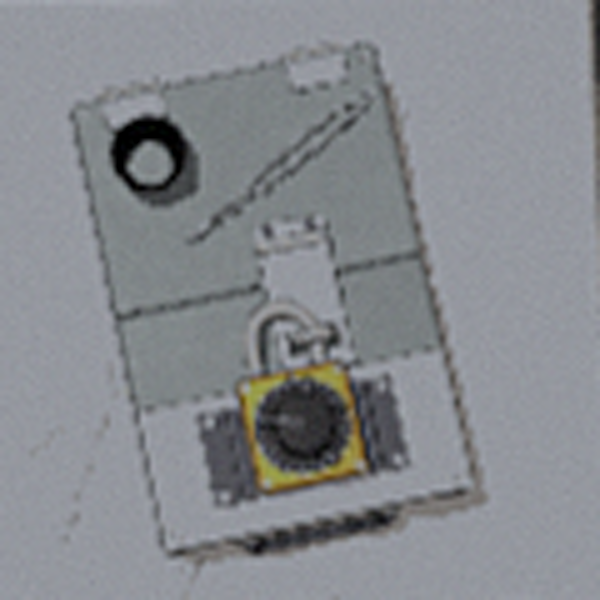

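Run:
```python
from h import *
np.set_printoptions(precision=4,suppress=True)
P=lambda x,y,z: atz('top',(x+.5)/5-.5+280,(y+.5)/5-.5+135,z)
L=[P(*q,.088) for q in((242,383),(347,365),(366,473),(263,492))]
c=np.mean(L,0); print('lock',c, [np.linalg.norm(L[i]-L[(i+1)%4]) for i in range(4)])
xs=(L[0]+L[1]-L[2]-L[3]); print('yaw lock',np.degrees(np.arctan2(xs[1],xs[0])))
C=[P(*q,z) for q,z in(((75,103),.06),((375,45),.06),((483,497),.064),((168,552),.064))]
cc=np.mean(C,0);x=C[0]+C[1]-C[2]-C[3];yaw=np.arctan2(x[1],x[0]);print('case',cc,np.degrees(yaw),[np.linalg.norm(C[i]-C[(i+1)%4]) for i in range(4)])
for n in (0,1): print(C[n])
e=np.array([np.cos(yaw),np.sin(yaw)]);f=np.array([-e[1],e[0]])
d=(c-cc)[:2];print('lock in case',d@e,d@f)
k=P(303,425,.106);q=P(268,418,.106);print('knob',k)
v=(q-k)[:2];print('pointer dial angle (cw)',-np.degrees(np.arctan2(v@f,v@e)),np.linalg.norm(v))
for z in(.1,.2,.3,.35,.4): 
  p=atz('top',257,213,z);print('lamp',z,p,proj('side',p))
```

```text
lock [0.5062 0.1548 0.088 ] [np.float64(0.049318135709279655), np.float64(0.050668142225737), np.float64(0.04823574806661088), np.float64(0.05123520807191261)]
yaw lock 8.873124347281566
case [0.5712 0.1661 0.062 ] 10.942764170034517 [np.float64(0.14727074447882585), np.float64(0.2232152139388128), np.float64(0.1501288817016204), np.float64(0.2197465305232489)]
[0.6673 0.2596 0.06  ]
[0.6925 0.1145 0.06  ]
lock in case -0.06596095672532036 0.0012313641578819094
knob [0.5063 0.1561 0.106 ]
pointer dial angle (cw) -66.41382455939515 0.016197743012567867
lamp 0.1 [0.5262 0.3457 0.1   ] (np.float64(276.6464823294341), np.float64(249.9983646397218))
lamp 0.2 [0.5168 0.3327 0.2   ] (np.float64(280.1212336754962), np.float64(214.59956174209142))
lamp 0.3 [0.5075 0.3196 0.3   ] (np.float64(284.00335739847867), np.float64(175.00127800106512))
lamp 0.35 [0.5028 0.3131 0.35  ] (np.float64(286.12070289373975), np.float64(153.3819696287061))
lamp 0.4 [0.4982 0.3065 0.4   ] (np.float64(288.37055464008563), np.float64(130.39260847128708))
```

Chest yaw is about 10°, the lock is at (0.506, 0.155), and the dial is at about -70°. Lamp underside is near z≈0.32 with y>0.31, so approaching low over the lock is clear.

{"method": "carry_out", "body": {"increments": [{"delta_pos": [0.0293,-0.0267,0],"fingers": 100},{"delta_pos": [0.0293,-0.0267,0]},{"delta_pos": [0.0293,-0.0267,0]},{"delta_pos": [0.0293,-0.0267,0]},{"delta_pos": [0.0293,-0.0267,0]},{"delta_pos": [0.0293,-0.0267,0]},{"delta_pos": [0.0293,-0.0267,0]},{"delta_pos": [0.0293,-0.0267,0]},{"delta_pos": [0.0293,-0.0267,0]}]}}

```text
schema error: expected keys delta_pos, rot, fingers
```

{"method": "carry_out", "body": {"increments": [{"delta_pos": [0.0293,-0.0267,0],"fingers": 100},{"delta_pos": [0.0293,-0.0267,0]},{"delta_pos": [0.0293,-0.0267,0]},{"delta_pos": [0.0293,-0.0267,0]},{"delta_pos": [0.0293,-0.0267,0]},{"delta_pos": [0.0293,-0.0267,0]},{"delta_pos": [0.0293,-0.0267,0]},{"delta_pos": [0.0293,-0.0267,0]},{"delta_pos": [0.0293,-0.0267,0]},{"delta_pos": [0,0,0]}]}}

```text
schema error: expected keys delta_pos, rot, fingers
```

{"method": "carry_out", "body": {"increments": [{"rot": [0,0,-0.105]},{"rot": [0,0,-0.105]},{"rot": [0,0,-0.105]},{"rot": [0,0,-0.105]},{"rot": [0,0,-0.105]},{"rot": [0,0,-0.105]},{"rot": [0,0,-0.105]},{"rot": [0,0,-0.105]},{"rot": [0,0,-0.105]},{"rot": [0,0,-0.105]}]}}

```text
schema error: expected keys delta_pos, rot, fingers
```

{"method": "carry_out", "body": {"increments": [{"delta_pos": [0.0293,-0.0267,0],"rot": [0,0,0],"fingers": 100},{"delta_pos": [0.0293,-0.0267,0],"rot": [0,0,0],"fingers": 100},{"delta_pos": [0.0293,-0.0267,0],"rot": [0,0,0],"fingers": 100},{"delta_pos": [0.0293,-0.0267,0],"rot": [0,0,0],"fingers": 100},{"delta_pos": [0.0293,-0.0267,0],"rot": [0,0,0],"fingers": 100},{"delta_pos": [0.0293,-0.0267,0],"rot": [0,0,0],"fingers": 100},{"delta_pos": [0.0293,-0.0267,0],"rot": [0,0,0],"fingers": 100},{"delta_pos": [0.0293,-0.0267,0],"rot": [0,0,0],"fingers": 100},{"delta_pos": [0.0293,-0.0267,0],"rot": [0,0,0],"fingers": 100}]}}

```text
t: 0.85
tcp_pos: [0.3505, -0.1651, 0.2312]
ee_rot: [[0.929, 0.369, -0.0], [0.369, -0.929, -0.0], [-0.0, -0.0, -1.0]]
force: [0.6, -0.3, 0.7]
grip_width: 0.996
gripper_force: 0.0
```

{"method": "carry_out", "body": {"increments": [{"delta_pos": [0.0293,-0.0267,0],"rot": [0,0,0],"fingers": 100},{"delta_pos": [0.0293,-0.0267,0],"rot": [0,0,0],"fingers": 100},{"delta_pos": [0.0293,-0.0267,0],"rot": [0,0,0],"fingers": 100},{"delta_pos": [0.0293,-0.0267,0],"rot": [0,0,0],"fingers": 100},{"delta_pos": [0.0293,-0.0267,0],"rot": [0,0,0],"fingers": 100},{"delta_pos": [0.0293,-0.0267,0],"rot": [0,0,0],"fingers": 100},{"delta_pos": [0.0293,-0.0267,0],"rot": [0,0,0],"fingers": 100},{"delta_pos": [0.0293,-0.0267,0],"rot": [0,0,0],"fingers": 100},{"delta_pos": [0.0293,-0.0267,0],"rot": [0,0,0],"fingers": 100},{"delta_pos": [0,0,0],"rot": [0,0,0],"fingers": 100}]}}

```text
t: 1.68
tcp_pos: [0.5081, 0.1593, 0.2304]
ee_rot: [[0.927, 0.374, 0.0], [0.374, -0.927, 0.002], [0.001, -0.002, -1.0]]
force: [-2.0, -0.3, -0.5]
grip_width: 0.998
gripper_force: 0.0
```

{"method": "carry_out", "body": {"increments": [{"delta_pos": [0,0,0],"rot": [0,0,-0.105],"fingers": 100},{"delta_pos": [0,0,0],"rot": [0,0,-0.105],"fingers": 100},{"delta_pos": [0,0,0],"rot": [0,0,-0.105],"fingers": 100},{"delta_pos": [0,0,0],"rot": [0,0,-0.105],"fingers": 100},{"delta_pos": [0,0,0],"rot": [0,0,-0.105],"fingers": 100},{"delta_pos": [0,0,0],"rot": [0,0,-0.105],"fingers": 100},{"delta_pos": [0,0,0],"rot": [0,0,-0.105],"fingers": 100},{"delta_pos": [0,0,0],"rot": [0,0,-0.105],"fingers": 100},{"delta_pos": [0,0,0],"rot": [0,0,-0.105],"fingers": 100},{"delta_pos": [0,0,0],"rot": [0,0,-0.105],"fingers": 100}]}}

```text
t: 2.52
tcp_pos: [0.5061, 0.1534, 0.2309]
ee_rot: [[0.137, 0.991, -0.001], [0.991, -0.137, -0.0], [-0.0, -0.001, -1.0]]
force: [-0.3, 1.0, -0.6]
grip_width: 0.999
gripper_force: 0.0
```

Run:
```python
from h import *
a=snap('side','s1')[195:295,280:400]
cv2.imwrite('pics/cs1.png',cv2.resize(a[:,:,::-1],(720,600),interpolation=cv2.INTER_CUBIC))
for p in((.5062,.155,.088),(.5063,.1556,.106)):
  u,v=proj('side',p);print((u-280+.5)*6-.5,(v-195+.5)*6-.5)
for s in((-1,1),(1,1),(1,-1),(-1,-1)):
  y=np.radians(10);e=np.array([np.cos(y),np.sin(y)]);q=np.array([.5062,.155])+s[0]*.027*e+s[1]*.026*np.array([-e[1],e[0]])
  u,v=proj('side',[*q,.088]);print(s,(u-280+.5)*6-.5,(v-195+.5)*6-.5)
```

```text
433.88295525463707 263.3275364291734
433.06924762778067 227.77144018951697
(-1, 1) 423.55500037896945 315.7437777743384
(1, 1) 345.7969767433117 254.22169180729713
(1, -1) 443.58428820957283 214.0968819800931
(-1, -1) 523.1740773489333 272.56157710869536
```

View pics/cs1.png

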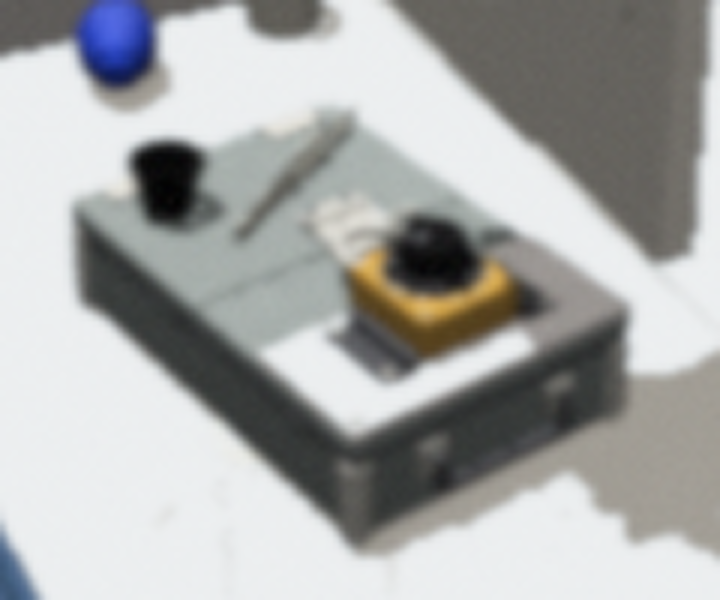

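The side view agrees with the estimate: the predicted knob top falls on the knob at (433,228), and body corners match within 2 px. Descending on the knob.

{"method": "carry_out", "body": {"increments": [{"delta_pos": [0.0015,0,0.03],"rot": [0,0,0],"fingers": 100},{"delta_pos": [0,0,0.03],"rot": [0,0,0],"fingers": 100},{"delta_pos": [0,0,0.03],"rot": [0,0,0],"fingers": 80},{"delta_pos": [0,0,0.025],"rot": [0,0,0],"fingers": 60},{"delta_pos": [0,0,0.012],"rot": [0,0,0],"fingers": 60},{"delta_pos": [0,0,0.01],"rot": [0,0,0],"fingers": 50},{"delta_pos": [0,0,0],"rot": [0,0,0],"fingers": 50},{"delta_pos": [0,0,0],"rot": [0,0,0],"fingers": 50}]}}

```text
t: 3.23
tcp_pos: [0.5068, 0.1552, 0.0943]
ee_rot: [[0.143, 0.99, -0.0], [0.99, -0.143, -0.0], [-0.0, -0.0, -1.0]]
force: [-0.3, -0.8, 0.7]
grip_width: 0.498
gripper_force: 0.0
```

{"method": "carry_out", "body": {"force": 25, "increments": [{"delta_pos": [0,0,0],"rot": [0,0,0],"fingers": 20},{"delta_pos": [0,0,0],"rot": [0,0,0],"fingers": 20},{"delta_pos": [0,0,0],"rot": [0,0,0],"fingers": 20},{"delta_pos": [0,0,0],"rot": [0,0,0],"fingers": 20},{"delta_pos": [0,0,0],"rot": [0,0,0],"fingers": 20},{"delta_pos": [0,0,0],"rot": [0,0,0],"fingers": 20}]}}

```text
t: 3.73
tcp_pos: [0.5072, 0.1553, 0.0955]
ee_rot: [[0.142, 0.99, 0.002], [0.99, -0.142, 0.0], [0.0, 0.002, -1.0]]
force: [-1.8, 0.4, 7.2]
grip_width: 0.318
gripper_force: 25.0
```

Fingertips lightly touch the skirt; I'll raise 2.5 mm and regrip more firmly.

{"method": "carry_out", "body": {"force": 50, "increments": [{"delta_pos": [0,0,0],"rot": [0,0,0],"fingers": 45},{"delta_pos": [0,0,-0.003],"rot": [0,0,0],"fingers": 45},{"delta_pos": [0,0,0],"rot": [0,0,0],"fingers": 45},{"delta_pos": [0,0,0],"rot": [0,0,0],"fingers": 20},{"delta_pos": [0,0,0],"rot": [0,0,0],"fingers": 20},{"delta_pos": [0,0,0],"rot": [0,0,0],"fingers": 20},{"delta_pos": [0,0,0],"rot": [0,0,0],"fingers": 20}]}}

```text
t: 4.32
tcp_pos: [0.5071, 0.1553, 0.0978]
ee_rot: [[0.142, 0.99, 0.001], [0.99, -0.142, 0.0], [0.0, 0.001, -1.0]]
force: [0.0, -0.6, 5.3]
grip_width: 0.301
gripper_force: 48.8
```

{"method": "carry_out", "body": {"increments": [{"delta_pos": [0,0,0],"rot": [0,0,0.087],"fingers": 20},{"delta_pos": [0,0,0],"rot": [0,0,0.087],"fingers": 20},{"delta_pos": [0,0,0],"rot": [0,0,0.087],"fingers": 20},{"delta_pos": [0,0,0],"rot": [0,0,0.087],"fingers": 20},{"delta_pos": [0,0,0],"rot": [0,0,0.087],"fingers": 20},{"delta_pos": [0,0,0],"rot": [0,0,0.087],"fingers": 20},{"delta_pos": [0,0,0],"rot": [0,0,0.087],"fingers": 20},{"delta_pos": [0,0,0],"rot": [0,0,0.087],"fingers": 20},{"delta_pos": [0,0,0],"rot": [0,0,0.087],"fingers": 20},{"delta_pos": [0,0,0],"rot": [0,0,0.087],"fingers": 20}]}}

```text
t: 5.15
tcp_pos: [0.5073, 0.1554, 0.0978]
ee_rot: [[0.85, 0.527, 0.002], [0.527, -0.85, 0.0], [0.002, 0.001, -1.0]]
force: [-0.9, 0.2, 4.5]
grip_width: 0.299
gripper_force: 48.9
```

Run:
```python
from h import *
s=arm.state();print(s['torque'],s['force'])
```

```text
[0.17770484 0.04981442 0.05527754] [-0.88464854  0.19795494  4.46557423]
```

{"method": "carry_out", "body": {"increments": [{"delta_pos": [0,0,0],"rot": [0,0,0.035],"fingers": 20},{"delta_pos": [0,0,0],"rot": [0,0,0.035],"fingers": 20},{"delta_pos": [0,0,0],"rot": [0,0,0.035],"fingers": 20},{"delta_pos": [0,0,0],"rot": [0,0,0.035],"fingers": 20},{"delta_pos": [0,0,0],"rot": [0,0,0],"fingers": 20}]}}

```text
t: 5.57
tcp_pos: [0.5073, 0.1554, 0.0978]
ee_rot: [[0.914, 0.406, 0.002], [0.406, -0.914, 0.0], [0.002, 0.001, -1.0]]
force: [0.3, 1.4, 5.5]
grip_width: 0.296
gripper_force: 49.0
```

```bash
python3 -c "
from h import *
s=arm.state();print(s['torque'],s['force'],s['joint_pos'])"
```

```text
[-0.02985179 -0.0475156   0.04673111] [0.31712959 1.3901755  5.48457584] [ 8.75136227e+00  2.84352637e+01  9.67439425e+01 -8.43695726e-03
  5.47219405e+01  7.48187259e+01]
```

{"method": "carry_out", "body": {"increments": [{"delta_pos": [0,0,0],"rot": [0,0,0.035],"fingers": 20},{"delta_pos": [0,0,0],"rot": [0,0,0.035],"fingers": 20},{"delta_pos": [0,0,0],"rot": [0,0,0.035],"fingers": 20},{"delta_pos": [0,0,0],"rot": [0,0,0],"fingers": 20}]}}

```text
t: 5.9
tcp_pos: [0.5073, 0.1554, 0.0978]
ee_rot: [[0.951, 0.308, 0.002], [0.308, -0.951, 0.0], [0.002, 0.0, -1.0]]
force: [0.6, 0.5, 5.0]
grip_width: 0.302
gripper_force: 49.0
```

```bash
python3 -c "
from h import *
s=arm.state();print(s['torque'],s['force'],s['joint_pos'])
a=snap('side','s2')[195:275,300:410]
cv2.imwrite('pics/cs2.png',cv2.resize(a[:,:,::-1],(770,560),interpolation=cv2.INTER_CUBIC))"
```

```text
[ 0.00407936 -0.00841155 -0.04316572] [0.5862723  0.50637251 4.96974753] [ 8.75076952e+00  2.84323678e+01  9.67461617e+01 -2.04621924e-03
  5.47195849e+01  8.08121139e+01]
```

{"method": "carry_out", "body": {"increments": [{"delta_pos": [0,0,0],"rot": [0,0,0.035],"fingers": 20},{"delta_pos": [0,0,0],"rot": [0,0,0.035],"fingers": 20},{"delta_pos": [0,0,0],"rot": [0,0,0],"fingers": 20}]}}

```text
t: 6.2
tcp_pos: [0.5073, 0.1554, 0.0978]
ee_rot: [[0.971, 0.241, 0.002], [0.241, -0.971, 0.0], [0.002, 0.0, -1.0]]
force: [0.2, 0.5, 5.5]
grip_width: 0.303
gripper_force: 49.0
```

```bash
python3 -c "
from h import *
s=arm.state();print(s['torque'],s['force'],s['joint_pos'][5])"
```

```text
[ 0.10396889 -0.02082195 -0.07441966] [0.17129907 0.48344862 5.48868415] 84.82978885642723
```

{"method": "carry_out", "body": {"increments": [{"delta_pos": [0,0,0],"rot": [0,0,0.035],"fingers": 20},{"delta_pos": [0,0,0],"rot": [0,0,0.035],"fingers": 20},{"delta_pos": [0,0,0],"rot": [0,0,0],"fingers": 20}]}}

```text
t: 6.45
tcp_pos: [0.5073, 0.1554, 0.0978]
ee_rot: [[0.985, 0.172, 0.002], [0.172, -0.985, 0.0], [0.002, -0.0, -1.0]]
force: [0.3, 1.1, 5.1]
grip_width: 0.298
gripper_force: 49.0
```

```bash
python3 -c "
from h import *
s=arm.state();print(s['torque'],s['force'],s['joint_pos'][5])"
```

```text
[-0.0008042  -0.03824553 -0.13636894] [0.28705328 1.14169416 5.0535447 ] 88.84310259586803
```

{"method": "carry_out", "body": {"increments": [{"delta_pos": [0,0,0],"rot": [0,0,0.035],"fingers": 20},{"delta_pos": [0,0,0],"rot": [0,0,0.035],"fingers": 20},{"delta_pos": [0,0,0],"rot": [0,0,0],"fingers": 20}]}}

```text
t: 6.7
tcp_pos: [0.5073, 0.1554, 0.0978]
ee_rot: [[0.995, 0.103, 0.002], [0.103, -0.995, 0.0], [0.002, -0.0, -1.0]]
force: [0.8, -0.1, 5.8]
grip_width: 0.299
gripper_force: 49.0
```

```bash
python3 -c "
from h import *
s=arm.state();print(s['torque'],s['force'],s['joint_pos'][5])
a=snap('side','s2')[195:275,300:410]
cv2.imwrite('pics/cs2.png',cv2.resize(a[:,:,::-1],(770,560),interpolation=cv2.INTER_CUBIC))"
```

```text
[ 0.00171679  0.0031084  -0.08982239] [ 0.77119682 -0.0905108   5.77843532] 92.85184438218944
```

View pics/cs2.png

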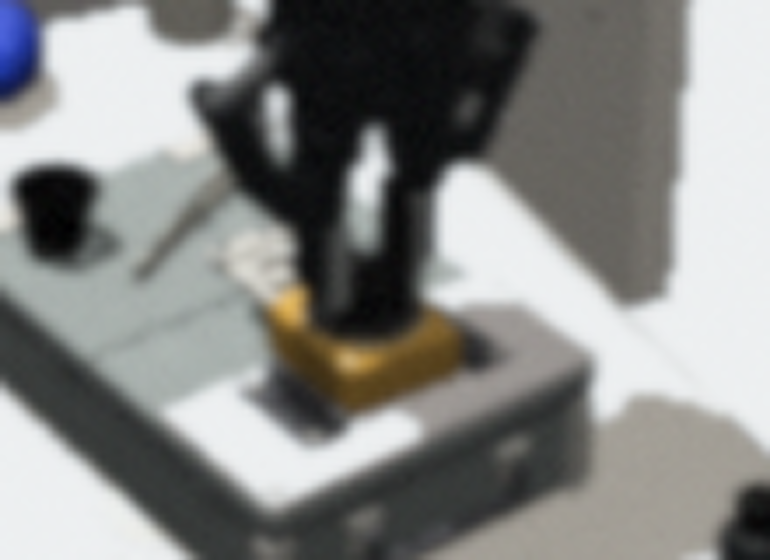

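{"method": "carry_out", "body": {"increments": [{"delta_pos": [0,0,0],"rot": [0,0,0.035],"fingers": 20},{"delta_pos": [0,0,0],"rot": [0,0,0.035],"fingers": 20},{"delta_pos": [0,0,0],"rot": [0,0,0],"fingers": 20}]}}

```text
t: 7.0
tcp_pos: [0.5073, 0.1554, 0.0978]
ee_rot: [[0.999, 0.033, 0.002], [0.033, -0.999, 0.0], [0.002, -0.0, -1.0]]
force: [0.6, -0.1, 4.6]
grip_width: 0.303
gripper_force: 49.0
```

```bash
python3 -c "
from h import *
s=arm.state();print(s['torque'],s['force'],s['joint_pos'][5])
a=snap('top','t2')[165:240,305:375]
cv2.imwrite('pics/ct2.png',cv2.resize(a[:,:,::-1],(560,600),interpolation=cv2.INTER_CUBIC))"
```

```text
[-0.02112514 -0.0542748   0.00529746] [ 0.62110954 -0.09876632  4.61858121] 96.85930585054642
```

View pics/ct2.png

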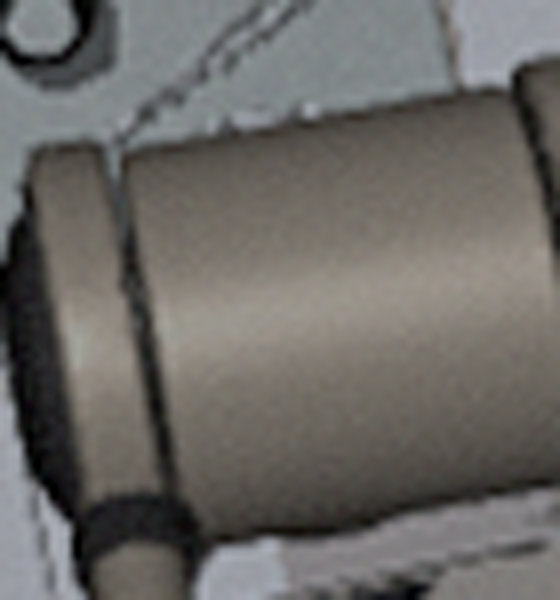

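{"method": "carry_out", "body": {"increments": [{"delta_pos": [0,0,0],"rot": [0,0,0.035],"fingers": 20},{"delta_pos": [0,0,0],"rot": [0,0,0.035],"fingers": 20},{"delta_pos": [0,0,0],"rot": [0,0,0],"fingers": 20}]}}

```text
t: 7.3
tcp_pos: [0.5073, 0.1553, 0.0978]
ee_rot: [[0.999, -0.036, 0.002], [-0.036, -0.999, 0.0], [0.002, -0.0, -1.0]]
force: [-0.4, -0.7, 5.7]
grip_width: 0.3
gripper_force: 49.0
```

```bash
python3 -c "
from h import *
s=arm.state();print(s['torque'],s['force'],s['joint_pos'][5])"
```

```text
[-0.04933264 -0.08365561  0.23063344] [-0.43275471 -0.71404805  5.65234729] 100.84439882468142
```

{"method": "carry_out", "body": {"increments": [{"delta_pos": [0,0,0],"rot": [0,0,0.035],"fingers": 20},{"delta_pos": [0,0,0],"rot": [0,0,0.035],"fingers": 20},{"delta_pos": [0,0,0],"rot": [0,0,0],"fingers": 20}]}}

```text
t: 7.55
tcp_pos: [0.5073, 0.1552, 0.0978]
ee_rot: [[0.994, -0.105, 0.002], [-0.105, -0.994, -0.0], [0.002, 0.0, -1.0]]
force: [0.3, -0.9, 6.6]
grip_width: 0.301
gripper_force: 49.0
```

```bash
python3 -c "
from h import *
s=arm.state();print(s['torque'],s['force'],s['joint_pos'][5])"
```

```text
[-0.11444558 -0.03184769  0.53111483] [ 0.34492519 -0.88289232  6.63568311] 104.82766730590379
```

Torque rises steadily to 0.53 N·m, well above a click, so the shackle has caught the dial. Relax, release, and lift for a look.

{"method": "carry_out", "body": {"increments": [{"delta_pos": [0,0,0],"rot": [0,0,-0.07],"fingers": 20},{"delta_pos": [0,0,0],"rot": [0,0,-0.07],"fingers": 20},{"delta_pos": [0,0,0],"rot": [0,0,0],"fingers": 100},{"delta_pos": [0,0,0],"rot": [0,0,0],"fingers": 100},{"delta_pos": [0,0,0],"rot": [0,0,0],"fingers": 100},{"delta_pos": [0,0,-0.02],"rot": [0,0,-0.05],"fingers": 100},{"delta_pos": [0,0,-0.03],"rot": [0,0,-0.05],"fingers": 100},{"delta_pos": [0,0,-0.03],"rot": [0,0,-0.04],"fingers": 100},{"delta_pos": [0,0,-0.03],"rot": [0,0,0],"fingers": 100},{"delta_pos": [0,0,-0.02],"rot": [0,0,0],"fingers": 100}]}}

```text
t: 8.38
tcp_pos: [0.5072, 0.1554, 0.23]
ee_rot: [[0.985, 0.172, 0.003], [0.172, -0.985, 0.0], [0.003, 0.0, -1.0]]
force: [0.1, 0.8, -0.0]
grip_width: 0.997
gripper_force: 0.0
```

```bash
python3 -c "
from h import *
a=snap('side','s3')[210:270,325:385]
cv2.imwrite('pics/cs3.png',cv2.resize(a[:,:,::-1],(600,600),interpolation=cv2.INTER_CUBIC))"
```

```text
(no output)
```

View pics/cs3.png

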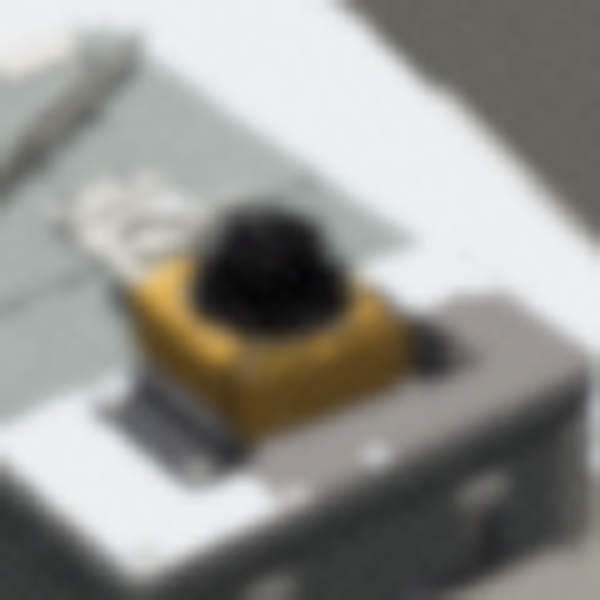

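The body and knob are clear and seated between the rails, and the shackle appears to stand out further. Descending for the body, feeling for the rails.

{"method": "carry_out", "body": {"increments": [{"delta_pos": [0,0,0.03],"rot": [0,0,0],"fingers": 72},{"delta_pos": [0,0,0.03],"rot": [0,0,0],"fingers": 72},{"delta_pos": [0,0,0.03],"rot": [0,0,0],"fingers": 72},{"delta_pos": [0,0,0.03],"rot": [0,0,0],"fingers": 72},{"delta_pos": [0,0,0.02],"rot": [0,0,0],"fingers": 72},{"delta_pos": [0,0,0.012],"rot": [0,0,0],"fingers": 72},{"delta_pos": [0,0,0],"rot": [0,0,0],"fingers": 72},{"delta_pos": [0,0,0],"rot": [0,0,0],"fingers": 72}]}}

```text
t: 9.1
tcp_pos: [0.5062, 0.1551, 0.0746]
ee_rot: [[0.985, 0.172, -0.002], [0.172, -0.985, -0.0], [-0.002, 0.0, -1.0]]
force: [0.1, 0.5, 0.6]
grip_width: 0.723
gripper_force: 0.0
```

{"method": "carry_out", "body": {"increments": [{"delta_pos": [0,0,0.002],"rot": [0,0,0],"fingers": 70},{"delta_pos": [0,0,0.002],"rot": [0,0,0],"fingers": 70},{"delta_pos": [0,0,0],"rot": [0,0,0],"fingers": 70}]}}

```text
t: 9.35
tcp_pos: [0.507, 0.1553, 0.0719]
ee_rot: [[0.985, 0.173, 0.001], [0.173, -0.985, 0.0], [0.001, 0.0, -1.0]]
force: [-0.4, -0.0, -0.6]
grip_width: 0.699
gripper_force: 0.0
```

{"method": "carry_out", "body": {"increments": [{"delta_pos": [0,0,0.002],"rot": [0,0,0],"fingers": 70},{"delta_pos": [0,0,0],"rot": [0,0,0],"fingers": 70},{"delta_pos": [0,0,0],"rot": [0,0,0],"fingers": 70}]}}

```text
t: 9.6
tcp_pos: [0.5067, 0.1553, 0.0695]
ee_rot: [[0.985, 0.173, 0.0], [0.173, -0.985, -0.0], [0.0, 0.0, -1.0]]
force: [-0.0, 0.3, -0.2]
grip_width: 0.703
gripper_force: 0.0
```

{"method": "carry_out", "body": {"increments": [{"delta_pos": [0,0,0.002],"rot": [0,0,0],"fingers": 70},{"delta_pos": [0,0,0],"rot": [0,0,0],"fingers": 70},{"delta_pos": [0,0,0],"rot": [0,0,0],"fingers": 70}]}}

```text
t: 9.85
tcp_pos: [0.5066, 0.1552, 0.0672]
ee_rot: [[0.985, 0.173, -0.0], [0.173, -0.985, -0.0], [-0.0, 0.0, -1.0]]
force: [0.1, 0.2, -0.6]
grip_width: 0.701
gripper_force: 0.0
```

{"method": "carry_out", "body": {"force": 50, "increments": [{"delta_pos": [0,0,0],"rot": [0,0,0],"fingers": 50},{"delta_pos": [0,0,0],"rot": [0,0,0],"fingers": 50},{"delta_pos": [0,0,0],"rot": [0,0,0],"fingers": 50},{"delta_pos": [0,0,0],"rot": [0,0,0],"fingers": 50},{"delta_pos": [0,0,0],"rot": [0,0,0],"fingers": 50},{"delta_pos": [0,0,0],"rot": [0,0,0],"fingers": 50}]}}

```text
t: 10.35
tcp_pos: [0.5076, 0.1554, 0.0689]
ee_rot: [[0.985, 0.173, 0.003], [0.173, -0.985, 0.0], [0.003, 0.0, -1.0]]
force: [-1.5, -0.8, 11.9]
grip_width: 0.597
gripper_force: 57.5
```

{"method": "carry_out", "body": {"increments": [{"delta_pos": [0,0,-0.0015],"rot": [0,0,0],"fingers": 50},{"delta_pos": [-0.003,0,0],"rot": [0,0,0],"fingers": 50},{"delta_pos": [-0.003,0,0],"rot": [0,0,0],"fingers": 50},{"delta_pos": [-0.003,0,0],"rot": [0,0,0],"fingers": 50},{"delta_pos": [-0.003,0,0],"rot": [0,0,0],"fingers": 50},{"delta_pos": [0,0,0],"rot": [0,0,0],"fingers": 50},{"delta_pos": [0,0,0],"rot": [0,0,0],"fingers": 50}]}}

```text
t: 10.93
tcp_pos: [0.4946, 0.1533, 0.0689]
ee_rot: [[0.985, 0.173, -0.0], [0.173, -0.985, 0.0], [-0.0, -0.0, -1.0]]
force: [1.4, 1.8, 2.5]
grip_width: 0.599
gripper_force: 54.9
```

{"method": "carry_out", "body": {"increments": [{"delta_pos": [-0.002,0,0],"rot": [0,0,0],"fingers": 50},{"delta_pos": [-0.002,0,0],"rot": [0,0,0],"fingers": 50},{"delta_pos": [-0.002,0,0],"rot": [0,0,0],"fingers": 50},{"delta_pos": [0,0,0],"rot": [0,0,0],"fingers": 50}]}}

```text
t: 11.27
tcp_pos: [0.4893, 0.1523, 0.0689]
ee_rot: [[0.985, 0.173, 0.001], [0.173, -0.985, 0.0], [0.001, -0.0, -1.0]]
force: [3.9, 3.8, 1.3]
grip_width: 0.6
gripper_force: 53.9
```

{"method": "carry_out", "body": {"increments": [{"delta_pos": [-0.002,0,0],"rot": [0,0,0],"fingers": 50},{"delta_pos": [-0.002,0,0],"rot": [0,0,0],"fingers": 50},{"delta_pos": [0,0,0],"rot": [0,0,0],"fingers": 50}]}}

```text
t: 11.52
tcp_pos: [0.4856, 0.1516, 0.0689]
ee_rot: [[0.985, 0.173, 0.002], [0.173, -0.985, 0.0], [0.002, -0.0, -1.0]]
force: [4.0, 2.7, -1.6]
grip_width: 0.597
gripper_force: 53.6
```

{"method": "carry_out", "body": {"increments": [{"delta_pos": [-0.002,0,0],"rot": [0,0,0],"fingers": 50},{"delta_pos": [-0.002,0,0],"rot": [0,0,0],"fingers": 50},{"delta_pos": [0,0,0],"rot": [0,0,0],"fingers": 50}]}}

```text
t: 11.77
tcp_pos: [0.4816, 0.1509, 0.0689]
ee_rot: [[0.985, 0.173, 0.002], [0.173, -0.985, 0.0], [0.002, 0.0, -1.0]]
force: [4.0, 3.1, -1.5]
grip_width: 0.599
gripper_force: 53.6
```

{"method": "carry_out", "body": {"increments": [{"delta_pos": [-0.0015,0,0],"rot": [0,0,0],"fingers": 50},{"delta_pos": [-0.001,0,0],"rot": [0,0,0],"fingers": 50},{"delta_pos": [0,0,0],"rot": [0,0,0],"fingers": 50}]}}

```text
t: 12.02
tcp_pos: [0.4793, 0.1504, 0.0689]
ee_rot: [[0.985, 0.173, 0.002], [0.173, -0.985, 0.0], [0.002, 0.0, -1.0]]
force: [4.9, 3.0, -0.5]
grip_width: 0.596
gripper_force: 53.4
```

Moved 28.7 mm, still drawing at ~5 N; continue until the stop is felt.

{"method": "carry_out", "body": {"increments": [{"delta_pos": [-0.0015,0,0],"rot": [0,0,0],"fingers": 50},{"delta_pos": [-0.001,0,0],"rot": [0,0,0],"fingers": 50},{"delta_pos": [0,0,0],"rot": [0,0,0],"fingers": 50}]}}

```text
t: 12.27
tcp_pos: [0.4775, 0.1501, 0.0689]
ee_rot: [[0.985, 0.173, 0.003], [0.173, -0.985, 0.0], [0.003, 0.0, -1.0]]
force: [6.9, 3.2, -3.9]
grip_width: 0.597
gripper_force: 52.6
```

{"method": "carry_out", "body": {"increments": [{"delta_pos": [-0.0015,0,0],"rot": [0,0,0],"fingers": 50},{"delta_pos": [0,0,0],"rot": [0,0,0],"fingers": 50}]}}

```text
t: 12.43
tcp_pos: [0.4773, 0.15, 0.0691]
ee_rot: [[0.985, 0.173, 0.006], [0.173, -0.985, 0.001], [0.006, 0.0, -1.0]]
force: [11.1, 5.1, -6.0]
grip_width: 0.601
gripper_force: 52.2
```

Firm stop felt at (0.4773, 0.1500). Sliding forward ~33.7 mm, to TCP (0.5105, 0.1558).

{"method": "carry_out", "body": {"increments": [{"delta_pos": [0.0045,0,0],"rot": [0,0,0],"fingers": 50},{"delta_pos": [0.0045,0,0],"rot": [0,0,0],"fingers": 50},{"delta_pos": [0.0045,0,0],"rot": [0,0,0],"fingers": 50},{"delta_pos": [0.0045,0,0],"rot": [0,0,0],"fingers": 50},{"delta_pos": [0.0045,0,0],"rot": [0,0,0],"fingers": 50},{"delta_pos": [0.0045,0,0],"rot": [0,0,0],"fingers": 50},{"delta_pos": [0.0045,0,0],"rot": [0,0,0],"fingers": 50},{"delta_pos": [0.003,0,0],"rot": [0,0,0],"fingers": 50},{"delta_pos": [0,0,0],"rot": [0,0,0],"fingers": 50},{"delta_pos": [0,0,0],"rot": [0,0,0],"fingers": 50}]}}

```text
t: 13.27
tcp_pos: [0.5057, 0.1551, 0.0689]
ee_rot: [[0.985, 0.173, -0.006], [0.173, -0.985, -0.001], [-0.007, 0.0, -1.0]]
force: [-7.4, 0.1, 11.8]
grip_width: 0.599
gripper_force: 58.9
```

{"method": "carry_out", "body": {"increments": [{"delta_pos": [0,0,-0.0015],"rot": [0,0,0],"fingers": 50},{"delta_pos": [0,0,-0.001],"rot": [0,0,0],"fingers": 50},{"delta_pos": [0,0,0],"rot": [0,0,0],"fingers": 50},{"delta_pos": [0,0,0],"rot": [0,0,0],"fingers": 50}]}}

```text
t: 13.6
tcp_pos: [0.5081, 0.1553, 0.0706]
ee_rot: [[0.985, 0.173, -0.002], [0.173, -0.985, -0.001], [-0.002, 0.0, -1.0]]
force: [0.4, -0.3, -4.3]
grip_width: 0.598
gripper_force: 53.0
```

```bash
python3 -c "
from h import *
s=arm.state();print(s['torque'],s['force'],s['tcp_pos'])
a=snap('side','s4')[200:270,300:384]
cv2.imwrite('pics/cs4.png',cv2.resize(a[:,:,::-1],(720,600),interpolation=cv2.INTER_CUBIC))"
```

```text
[-0.02208039  0.03802846  0.0045435 ] [ 0.42967053 -0.25810801 -4.26589123] [0.50813745 0.15532222 0.07064122]
```

View pics/cs4.png

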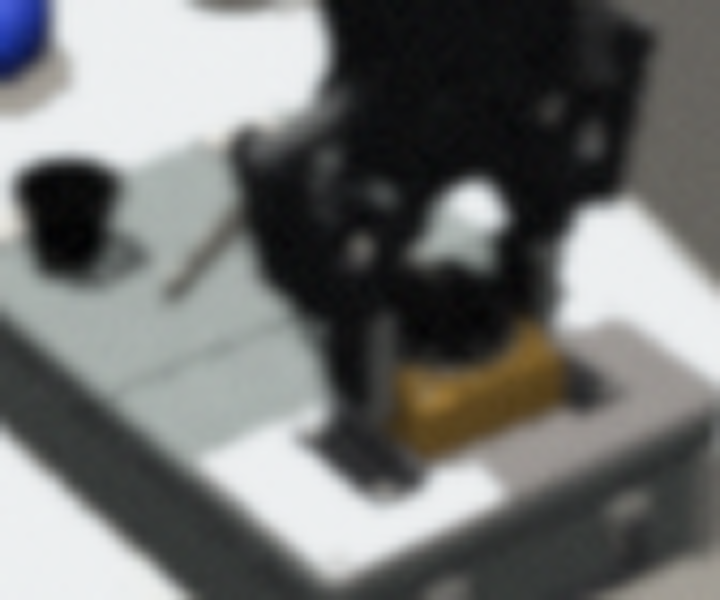

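The gripper holds the lock's weight (~4.3 N) and x force is gone, so it was only deck friction. 2.3 mm more forward, then a small lift.

{"method": "carry_out", "body": {"increments": [{"delta_pos": [0.0023,0,0],"rot": [0,0,0],"fingers": 50},{"delta_pos": [0,0,0],"rot": [0,0,0],"fingers": 50},{"delta_pos": [0,0,-0.003],"rot": [0,0,0],"fingers": 50},{"delta_pos": [0,0,-0.003],"rot": [0,0,0],"fingers": 50},{"delta_pos": [0,0,-0.003],"rot": [0,0,0],"fingers": 50},{"delta_pos": [0,0,0],"rot": [0,0,0],"fingers": 50}]}}

```text
t: 14.15
tcp_pos: [0.5114, 0.1561, 0.0811]
ee_rot: [[0.985, 0.173, 0.002], [0.173, -0.985, 0.0], [0.002, 0.0, -1.0]]
force: [-0.2, -0.7, -4.5]
grip_width: 0.602
gripper_force: 53.0
```

{"method": "carry_out", "body": {"increments": [{"delta_pos": [0,0,-0.006],"rot": [0,0,0],"fingers": 50},{"delta_pos": [0,0,-0.008],"rot": [0,0,0],"fingers": 50},{"delta_pos": [0,0,-0.015],"rot": [0,0,0],"fingers": 50},{"delta_pos": [0,0,-0.02],"rot": [0,0,0],"fingers": 50},{"delta_pos": [0,0,-0.02],"rot": [0,0,0],"fingers": 50},{"delta_pos": [0,0,-0.02],"rot": [0,0,0],"fingers": 50},{"delta_pos": [0,0,-0.01],"rot": [0,0,0],"fingers": 50},{"delta_pos": [0,0,-0.005],"rot": [0,0,0],"fingers": 50},{"delta_pos": [0,0,0],"rot": [0,0,0],"fingers": 50},{"delta_pos": [0,0,0],"rot": [0,0,0],"fingers": 50}]}}

```text
t: 14.98
tcp_pos: [0.5104, 0.1559, 0.1836]
ee_rot: [[0.985, 0.173, -0.001], [0.173, -0.985, -0.0], [-0.001, 0.0, -1.0]]
force: [-0.7, -0.4, -5.7]
grip_width: 0.598
gripper_force: 53.0
```

```bash
python3 -c "
from h import *
a=snap('side','s5')[160:285,290:440]
cv2.imwrite('pics/cs5.png',cv2.resize(a[:,:,::-1],(720,600),interpolation=cv2.INTER_CUBIC))"
```

```text
(no output)
```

View pics/cs5.png

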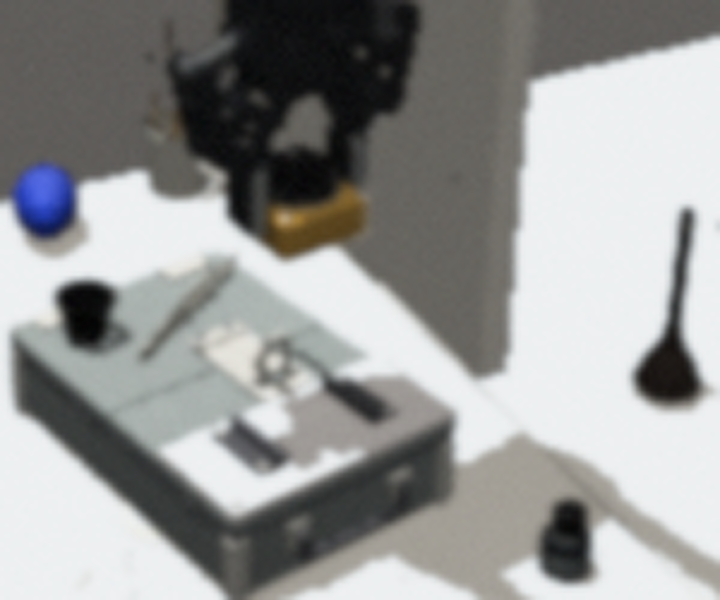

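The lock at (315,225) is off the staple, held level with its dial up, about 12 cm above the lid. The loupe, tweezers and bottle haven't moved.

```bash
python3 -c "
from h import *
print(arm.job_done())"
```

```text
the job is handed in; nothing more can be done
None
```

The padlock was opened, its shackle drawn to the stop, and lifted off the staple. I handed the job in at about 15 s with the open lock held level, dial up, about 12 cm above the chest. I didn't disturb the loupe, tweezers, screwdriver or bottle, though the screwdriver was outside the final picture.

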